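# Start the collar nut on the fan stand's bare stud

## Task

The cooling fan's stand is held to the bench by three studs, and one of them still lacks its nut. Take the long hex collar nut from the black tray, set it collar down and square on the bare stud, and under light pressure turn it backwards (anticlockwise seen from above) until you feel its thread ride up and drop in; then run it down clockwise until its collar lies flat on the foot, and let go. Never force the nut, and leave everything else where it is.

Things in the scene. Friction and masses are not known exactly. Their poses are not given: they have to be found in the camera images.
- nut_center (a point): steel hex collar nut standing on its collar on the tray's floor, 30 mm tall, 0.13 to 0.25 kg: a hexagon 30 mm across flats and 24 mm tall on top of a round collar 44 mm wide and 6 mm thick. This point is the nut's centre, 15 mm above its underside; z is its axis, up; two of the six flats face +y and -y.
- nut: the same nut; origin at the centre of its underside, same axes. Bore 22 mm wide; the two-start thread in it leaves 15.6 mm free and begins 6 mm above the underside.
- foot (a point): point on the axis of the bare upright stud, where it leaves the top face of its foot (a flat grey disc 62 mm wide); z up. The nut is home when its underside is here. Turned anticlockwise on the stud's end, the nut climbs 1 mm every 30 degrees, its underside from about 7.5 to 13 mm above this point, and drops back once every half turn; at which angle is not known.
- thread_top (a point): point on the axis of the bare stud, 18 mm above foot, at the upper end of the stud's thread; z up. Thread: right-handed, two starts, 20 mm outside diameter, 6 mm pitch, 12 mm advance a turn; in it the nut has about 2 mm of free play up and down. The stud cannot turn; where its thread starts (and with it the stud's x axis and the mark climb named in the rules) differs each time and is not given.
- stud_tip (a point): tip of the stud, 31 mm above foot; z up. From thread_top up to here it is a plain 14 mm pilot, tapered over its last 5 mm to 8 mm.
- stand: grey fan stand, bolted down: round hub with three flat arms 14 mm thick, ending in feet 130 mm from its middle. Origin: under the column's centre, at bench height; z up; the bare stud is 130 mm from it along -y, the other two feet already have their nuts. A 26 mm wide, 290 mm tall column stands on the hub; a twin-fan box 170 x 30 x 90 mm hangs on its +y side, 170 to 260 mm above the bench.
- tray: black tray 240 x 160 mm, fixed; origin under its middle; floor 4 mm above the bench, rim 10 mm above the bench. The nut lies in its -x half
- washer: brass washer, 44 mm wide, 4 mm thick, in the tray's +x half; to be left alone
- standoff: brass spacer rod, 12 mm thick, 40 mm long, in the tray's +x half; to be left alone
- screwdriver: screwdriver with green handle lying on the bench; to be left alone
- brush: small brush lying on the bench; to be left alone
- flux: small amber bottle, 32 mm wide, 75 mm tall; to be left alone
- heatsink: finned aluminium heat sink, 50 x 50 x 25 mm; to be left alone
- module: small green circuit board, 90 x 65 mm; to be left alone

How it is judged (in metres and radians):
On the way, in this order (a step that is already met when the one before it is completed fails the run):
1. the nut rides on the stud's end near the top of its climb, no longer being lowered (z of nut_center in the frame of foot between 0.0267 and 0.0285 m and angle between the x axis of nut and the x axis of stud, either way round below 0.602 rad and contact force between nut and stand above 0.5 N and horizontal distance between nut_center and foot below 0.003 m and angle between nut's own z axis and vertical below 0.12 rad and linear speed of nut below 0.005 m/s), for 0.1 s.
2. the nut has turned on past the top of its climb (a nut wound back down the climb, clockwise, fails the run here) (angle between the x axis of nut and the x axis of stud, either way round above 0.602 rad and horizontal distance between nut_center and foot below 0.003 m and angle between nut's own z axis and vertical below 0.12 rad).
3. the nut is run down in the thread: underside less than 4.5 mm above the foot (nor may it stand on the climb when step 2 is completed) ((z of nut_center in the frame of foot below 0.0195 m or (z of nut_center in the frame of foot above 0.024 m and angle between the x axis of nut and the x axis of climb, either way round below 0.8 rad)) and horizontal distance between nut_center and foot below 0.003 m and angle between nut's own z axis and vertical below 0.12 rad).
At the end, for the whole second after the job is handed in: the nut is on the stud, run down until its underside is within 1 mm of the foot's top face, its axis within 2.5 mm of the stud's and within 0.05 rad of upright, at rest and released (z of nut_center in the frame of foot below 0.016 m and horizontal distance between nut_center and foot below 0.0025 m and angle between nut's own z axis and vertical below 0.05 rad and linear speed of nut below 0.01 m/s); the robot touches nothing.
It fails at once if the nut is forced: more than 40 N between the nut and the stud or stand (contact force between nut and stand above 40 N).
It fails at once if another thing is moved by more than 20 mm (distance of any of washer, standoff, screwdriver, brush, flux, heatsink, module from where it was at the start of the episode above 0.02 m).
It also fails if it takes over 72 s, if anything falls off the work surface, if the arm or the gripper's body presses on something with over 40 N, if the wrist force passes 120 N, or if a joint passes its speed limit or range.

## Robot

A 7-joint arm with a two-finger parallel gripper is mounted at the origin on the work surface. World frame = base frame: x ahead of the robot, y to its left, z up, the work surface at z = 0. Lengths are in mm, angles in rad, forces in N, time in s.
With the tool pointing down it reaches from about 400 to 900 mm from the base axis. Payload 5.5 kg.
Tool frame: the origin (TCP) lies at the very end of the fingers, on their centre line; the grasp point (between the pads) lies 19 mm behind it (pinch_z is the distance from the TCP to the grasp point, in mm); x points along the fingers, z is the direction in which the jaws open and shut, and the axes are right-handed (so a half turn about x gives the same grasp; the last joint's range is limited). The gripper opens to 92 mm and grips with 3 to 60 N. Pads are 19 mm wide; open, the fingers measure 130 mm over their backs; the gripper's body (75 mm by 190 mm) begins 47 mm behind the grasp point.
Start: joints at [1.539, 0.501, -0.427, 1.55, 0.221, 1.138, -0.21], TCP at [188.89, -621.949, 226.729] pointing down, gripper open.
Joint ranges: [-2.88, 2.88], [-0.31, 2.03], [-1.54, 1.56], [0.2, 2.42], [-1.41, 4.55], [0.19, 2.02], [-2.57, 2.57]. Speed limits (rad/s): [2.57, 2.57, 3.14, 3.14, 3.14, 3.14, 3.14].

## Interface

Orientations are given as a unit quaternion [w, x, y, z].
In Python, from bench import * gives the robot as it stands. The module is installed in compiled form; this text tells all that it offers.
- The arm moves only by the tool arm_command, never from a script. Its argument "increments" is a list that holds one entry, the list of rows, each a list of 5 numbers: the shift along the tool's x, y, z in m, then the turn about the tool's x in rad, then the finger opening in m, from 0 to 0.0918. A call has 1 to 20 rows; each row is the pose to reach, as a shift and turn from the pose measured when the call began, along the tool's axes at that moment; what a row does not reach only later rows make up. A row lasts 1/8 s, in which the tool goes at most 62.5 mm and 10.7 degrees, less where a joint would pass 70% of its speed; a pose out of reach is approached as far as the arm can. A call with a gripper value outside its range is refused whole. The fingers move at their own pace and stop on an object; "squeeze" is the grip in N (left out, the last holds). Time passes only in rows, so rows that repeat a pose let the fingers close. It gives the time, the measured TCP pose, the force and the opening at its end, in the units of the state.
- read_state(): the state, without advancing time (a new reading comes with each control period).
- camera(name): name is "scene" or "side" or "wrist"; returns the picture (400x640x3 uint8, red, green, blue); there is no depth.
- get_calibration(name): a dict with "K" (3x3 intrinsics, pixels), "D" ([k1, k2, p1, p2, k3] as OpenCV has them; the pictures are not rectified), "T" (4x4, takes a point from camera to world coordinates); the wrist camera has in their place "tool_from_camera" (4x4, takes a point from camera to tool coordinates, whose origin is the TCP and whose axes are the tool frame's). Camera axes: x right, y down, z forward; pixel columns grow to the right and rows downward; lengths in mm; the calibration is good to about 2 mm. A picture is of the moment at which its call begins: read the wrist's pose just before it. get_calibration takes no time and is no camera call.
- close_job(): hands the job in, once; it reports no verdict.
Trained networks look in the newest picture that a camera, given by its name, has taken for a name from the list of things; names that differ only in an ending like _2 or _b are one class to them, and where a whole thing is asked for, a point or a joint stands for the part that bears it (a point fixed in the world has none). Each returns a list of dicts, best first, with "p" (0 to 1); they miss things now and then, are a little off and sometimes report something else, mostly with a low value. They report only what shows in the picture. A call takes as long as a camera call.
- silhouettes(query, camera): "mask" (400x640 bool, what is visible of it) and "point" ([row, column] in pixels, amid what is visible of it).
- mark_of(query, camera): "point" ([row, column] in pixels: a listed point, or the origin of a listed thing).
The state is a dict: "clock": time; "joints": joint angles; "joint_velocities": joint speeds; "tau": joint torques, N m; "eef_pos": TCP position; "ee_rot": TCP orientation; "ft_force": force on the tool from outside, world axes, zero at the start; "torque": the same for the moment, N m; "grip_width": finger opening in mm.
Only numpy, scipy, OpenCV 4.12 (cv2) and the standard library are available. Lean on these libraries where they do the work, as an engineer would, in place of code of your own. Each camera call takes 0.05 s, during which the arm holds its last target.

## Working session

There is one attempt and no reset: what is moved stays moved. The work goes in short steps, Python scripts to look and compute and a tool call to move; the robot and the scene stay as the last step left them, time stands still between calls to the robot, and variables do not carry over. Pictures are saved under pics/ and viewed, and the job is handed in when it is done.

Besides the shell and the picture viewer there is one more tool, called after "Request:" as a command line: name --argument value ..., lists and objects as JSON in quotes. arm_command: Moves the arm, as the interface text tells. Its arguments: {"type":"object","properties":{"increments":{"type":"array"},"squeeze":{"type":"number"}},"required":["increments"]}

```bash
mkdir -p pics
cat > h.py <<'E'
from bench import *
import numpy as np, cv2
from scipy.spatial.transform import Rotation as R
def rot(q): return R.from_quat([q[1],q[2],q[3],q[0]]).as_matrix()
def camT(name,s=None):
    c=get_calibration(name)
    if name!="wrist": return np.array(c["K"]),np.array(c["D"]),np.array(c["T"])
    s=s or read_state()
    T=np.eye(4);T[:3,:3]=rot(s["ee_rot"]);T[:3,3]=s["eef_pos"]
    return np.array(c["K"]),np.array(c["D"]),T@np.array(c["tool_from_camera"])
def ray(name,p,s=None):
    K,D,T=camT(name,s)
    u=cv2.undistortPoints(np.array([[[p[1],p[0]]]],float),K,D)[0,0]
    d=T[:3,:3]@np.array([u[0],u[1],1.]);return T[:3,3],d/np.linalg.norm(d)
def atz(name,p,z,s=None):
    o,d=ray(name,p,s);return o+d*(z-o[2])/d[2]
def tri(rays):
    A=np.zeros((3,3));b=np.zeros(3)
    for o,d in rays:
        P=np.eye(3)-np.outer(d,d);A+=P;b+=P@o
    x=np.linalg.solve(A,b);return x,[np.linalg.norm((np.eye(3)-np.outer(d,d))@(x-o)) for o,d in rays]
def proj(name,X,s=None):
    K,D,T=camT(name,s);Ti=np.linalg.inv(T)
    r,_=cv2.Rodrigues(Ti[:3,:3]);return cv2.projectPoints(np.array(X,float).reshape(-1,1,3),r,Ti[:3,3],K,D)[0][:,0]
def save(im,n): cv2.imwrite("pics/"+n+".png",im[:,:,::-1])
E
python3 - <<'E'
from h import *
np.set_printoptions(precision=4,suppress=True)
s=read_state();print(s);print(rot(s["ee_rot"]))
for c in ["scene","side","wrist"]:
    im=camera(c);save(im,c+"0")
    for q in ["nut_center","nut","foot","stud_tip","thread_top","tray","stand"]:
        print(c,q,[(np.round(d["point"],1),round(d["p"],2)) for d in mark_of(q,c)[:3]])
    print({k:np.round(v,3).tolist() for k,v in get_calibration(c).items()})
print(read_state()["clock"])
E
```

```text
{'clock': 0.0, 'joints': array([ 1.5392,  0.5019, -0.4268,  1.5515,  0.2208,  1.1383, -0.2103]), 'joint_velocities': array([ 0.0011,  0.0015, -0.0024, -0.0015,  0.0002,  0.0004,  0.0003]), 'tau': array([  0.0005, -56.6578,  -5.8165, -27.9103,  -0.0687,   0.0309,
         0.0002]), 'eef_pos': array([ 188.5873, -621.29  ,  225.6504]), 'ee_rot': array([ 0.5675,  0.4216,  0.5686, -0.4207]), 'ft_force': array([ 0.2146, -0.3249,  0.8313]), 'torque': array([-0.0055,  0.0032, -0.0146]), 'grip_width': 92.02426181581068}
[[-0.0005  0.9569  0.2906]
 [ 0.0019  0.2906 -0.9568]
 [-1.      0.0001 -0.002 ]]
scene nut_center []
scene nut [(array([158.8, 293.4]), 0.62)]
scene foot [(array([240. , 353.3]), 0.73), (array([159.5, 296.7]), 0.16)]
scene stud_tip [(array([234.8, 352.3]), 0.92)]
scene thread_top [(array([238.2, 354.8]), 0.63)]
scene tray [(array([163.1, 286.8]), 0.86), (array([158.5, 296.7]), 0.34)]
scene stand [(array([281.4, 377.9]), 0.57)]
{'K': [[363.698, 0.0, 324.041], [0.0, 363.698, 205.711], [0.0, 0.0, 1.0]], 'D': [-0.077, 0.0, 0.0, 0.0, 0.0], 'T': [[-0.78, 0.463, -0.421, 1021.001], [
[... 334 characters left out ...]
]), 0.19)]
side tray [(array([301.9, 340.2]), 0.94)]
side stand [(array([170.6, 314.3]), 0.88)]
{'K': [[479.864, 0.0, 328.249], [0.0, 479.864, 204.95], [0.0, 0.0, 1.0]], 'D': [-0.11, 0.0, 0.0, 0.0, 0.0], 'T': [[0.963, -0.167, 0.212, 291.55], [-0.269, -0.648, 0.712, -949.872], [0.018, -0.743, -0.669, 965.584], [0.0, 0.0, 0.0, 1.0]]}
wrist nut_center []
wrist nut []
wrist foot []
wrist stud_tip []
wrist thread_top []
wrist tray []
wrist stand []
{'K': [[306.227, 0.0, 317.829], [0.0, 306.227, 203.207], [0.0, 0.0, 1.0]], 'D': [-0.035, 0.0, 0.0, 0.0, 0.0], 'tool_from_camera': [[-0.0, -0.294, 0.956, -157.354], [0.001, -0.956, -0.294, 80.028], [1.0, 0.001, 0.001, -1.479], [0.0, 0.0, 0.0, 1.0]]}
1.2
```

View images.

View pics/scene0.png

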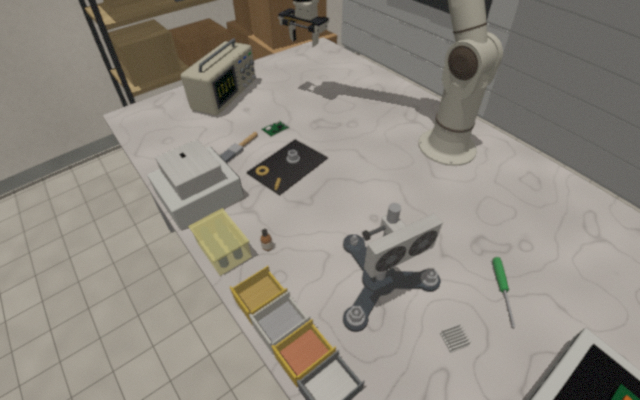

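View pics/side0.png

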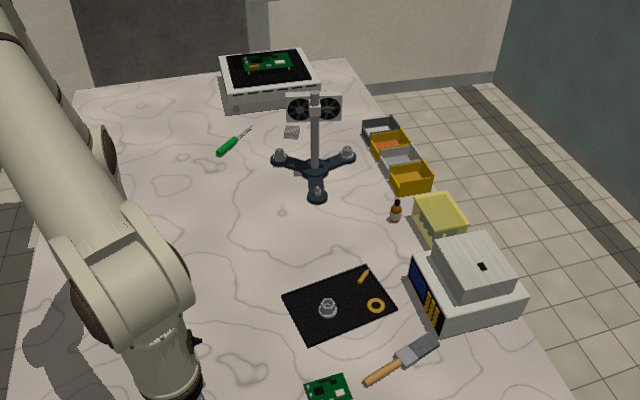

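Run:
```python
from h import *
np.set_printoptions(precision=1,suppress=True)
print("nut side",atz("side",[307.5,324.4],19),atz("side",[310,325.9],4),"scene",atz("scene",[158.8,293.4],4))
for q,a,b in [("tip",[234.8,352.3],[187.5,314.9]),("top",[238.2,354.8],[189.1,316]),("foot",[240,353.3],[194,314.8]),("nut",[158.8,293.4],[310,325.9]),("stand",[281.4,377.9],[170.6,314.3]),("tray",[163.1,286.8],[301.9,340.2])]:
    print(q,tri([ray("scene",a),ray("side",b)]))
print(atz("side",[194,314.8],14),atz("side",[187.5,314.9],45),atz("scene",[234.8,352.3],45),atz("side",[301.9,340.2],0))
print(read_state()["clock"])
```

```text
nut side [ 483.8 -293.4   19. ] [ 488.4 -291.     4. ] scene [ 489.4 -289.6    4. ]
tip (array([569.6, 114.2,  42.5]), [np.float64(4.2397370397276335), np.float64(4.239737039727735)])
top (array([570.7, 120.7,  32.5]), [np.float64(0.0782851286851544), np.float64(0.07828512868520486)])
foot (array([567.6, 115.4,  17.1]), [np.float64(2.1650256572147217), np.float64(2.165025657214769)])
nut (array([ 488.7, -290.4,    3.1]), [np.float64(0.12959831621860787), np.float64(0.12959831621865286)])
stand (array([599.4, 248.8,   0.2]), [np.float64(1.319466466105873), np.float64(1.31946646610592)])
tray (array([ 525.8, -280. ,    9.9]), [np.float64(1.7088589966695549), np.float64(1.7088589966695313)])
[566.8 120.5  14. ] [565.5 114.4  45. ] [575.3 114.2  45. ] [ 529.8 -274.    -0. ]
1.2
```

Request:
arm_command --increments '[[[0.0,0.05,-0.03,0,0.0918],[0.0,0.1,-0.06,0,0.0918],[0.01,0.15,-0.09,0,0.0918],[0.02,0.2,-0.12,0,0.0918],[0.03,0.25,-0.15,0,0.0918],[0.04,0.3,-0.18,0,0.0918],[0.04,0.35,-0.21,0,0.0918],[0.04,0.383,-0.229,0,0.0918],[0.04,0.383,-0.229,0,0.0918],[0.04,0.383,-0.229,0,0.0918]]]' --squeeze 25

```text
clock: 2.45
eef_pos: [488.4, -292.2, 186.6]
ee_rot: [0.568, 0.421, 0.568, -0.421]
ft_force: [0.8, 0.0, -0.1]
grip_width: 91.9
```

Run:
```python
from h import *
np.set_printoptions(precision=4,suppress=True)
s=read_state();print(s)
im=camera("wrist");save(im,"w1")
for q in ["nut_center","nut"]:
    m=mark_of(q,"wrist");print(q,[(np.round(d["point"],1),round(d["p"],2)) for d in m[:3]])
    if m: print(atz("wrist",m[0]["point"],19 if q!="nut" else 4,s))
```

```text
{'clock': 2.45, 'joints': array([ 0.9375,  0.4243, -0.5656,  1.7937,  0.2661,  1.0002, -1.0094]), 'joint_velocities': array([ 0.0253, -0.0007,  0.0157,  0.0007,  0.0002,  0.0001, -0.0003]), 'tau': array([ -1.4978, -47.9182,  -7.5214, -25.7597,  -0.196 ,  -0.1068,
        -0.0122]), 'eef_pos': array([ 488.3846, -292.1729,  186.6425]), 'ee_rot': array([ 0.5679,  0.4209,  0.568 , -0.4215]), 'ft_force': array([ 0.7698,  0.0177, -0.1036]), 'torque': array([ 0.0193,  0.0205, -0.029 ]), 'grip_width': 91.93944289981239}
nut_center [(array([184.7, 320.8]), 0.74)]
[ 489.8274 -293.9057   19.    ]
nut [(array([182.2, 317.1]), 0.56)]
[ 487.9412 -290.2396    4.    ]
```

View pics/w1.png

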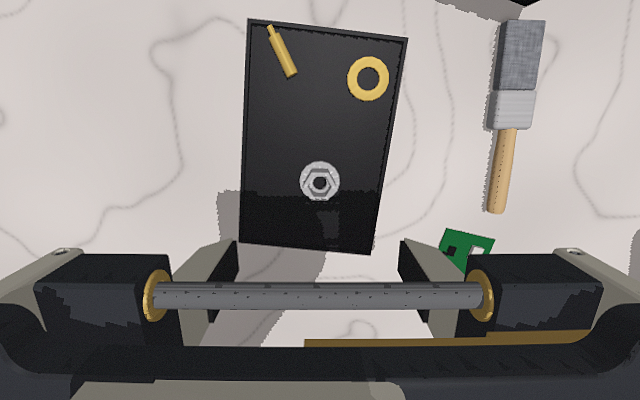

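Request:
arm_command --increments '[[[0.04,0.0,0.0,0,0.0918],[0.08,0.0,0.0,0,0.0918],[0.085,0.0,0.0,0,0.0918],[0.085,0.0,0.0,0,0.0918]]]'

```text
clock: 3.1
eef_pos: [487.7, -293.9, 102.2]
ee_rot: [0.567, 0.422, 0.567, -0.422]
ft_force: [-0.4, 0.0, 0.4]
grip_width: 91.8
```

Run:
```python
from h import *
np.set_printoptions(precision=4,suppress=True)
s=read_state();print(s["eef_pos"])
im=camera("wrist")
for q in ["nut_center","nut"]:
    m=mark_of(q,"wrist");print(q,[(np.round(d["point"],1),round(d["p"],2)) for d in m[:3]])
    if m: print(atz("wrist",m[0]["point"],19 if q!="nut" else 4,s))
    p=m[0]["point"] if m else p
r,c=map(int,p);save(cv2.resize(im[r-40:r+40,c-45:c+45],None,fx=7,fy=7,interpolation=cv2.INTER_CUBIC),"w2");print(r,c)
np.save("w2.npy",im)
```

```text
[ 487.6871 -293.8577  102.1902]
nut_center [(array([207. , 315.2]), 0.87), (array([123.4, 555.6]), 0.29)]
[ 489.1806 -289.8619   19.    ]
nut [(array([201.9, 315.7]), 0.65)]
[ 489.119  -290.2207    4.    ]
201 315
```

View pics/w2.png

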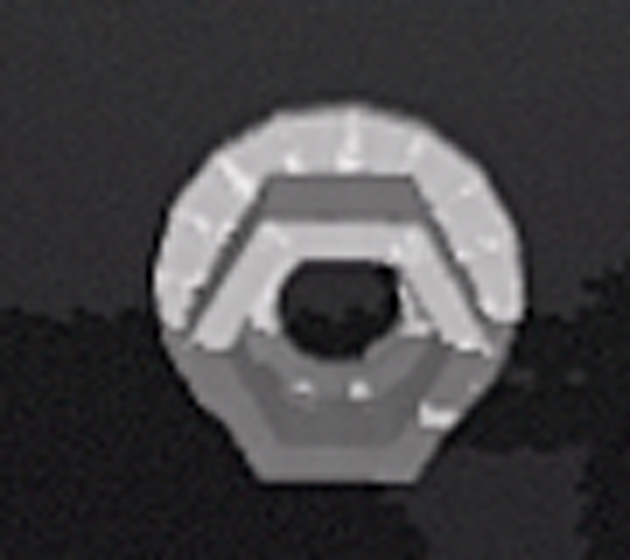

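Run:
```python
from h import *
np.set_printoptions(precision=4,suppress=True)
s=read_state()
for p in [(161+338/7-.4,270+340/7-.4),(161+332/7,270+340/7-.4)]:
    print(atz("wrist",p,34,s))
# hex vertices left/right yaw, and collar outline center at z=10 : left x155 right x525, top y 103
print(atz("wrist",(161+290/7,270+340/7),10,s))
# predicted outlines
im=np.load("w2.npy").copy()
M=rot(s["ee_rot"]);ex=M[:,1].copy();ez=M[:,2].copy()
for C in [np.array([489.2,-291.0])]:
  big=cv2.resize(im[161:241,270:360],None,fx=7,fy=7,interpolation=cv2.INTER_CUBIC)
  def dr(P,col):
    q=proj("wrist",P,s); q=((q-[270,161]+.5)*7-.5).astype(int)
    cv2.polylines(big,[q],True,col,1)
  t=np.linspace(0,2*np.pi,60)
  dr([[*(C+22*(np.cos(a)*ex[:2]+np.sin(a)*ez[:2])),10] for a in t],(255,0,0))
  r=30/np.sqrt(3)
  for z in (34,10): dr([[*(C+r*(np.sin(a)*ex[:2]+np.cos(a)*ez[:2])),z] for a in np.arange(6)*np.pi/3],(0,255,0))
  save(big,"w2o")
```

```text
[ 493.9259 -291.6165   34.    ]
[ 494.2845 -291.5082   34.    ]
[ 492.1015 -292.6308   10.    ]
```

View pics/w2o.png

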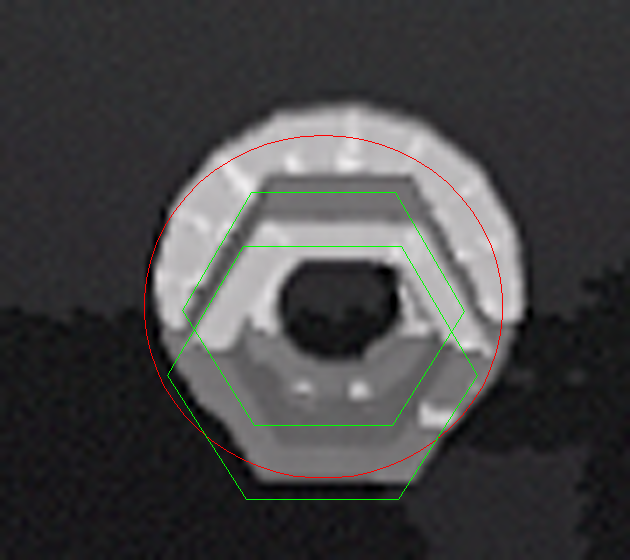

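Run:
```python
from h import *
s=read_state()
im=np.load("w2.npy").copy()
M=rot(s["ee_rot"]);ex=M[:,1].copy();ez=M[:,2].copy()
C=np.array([492.0,-292.2])
big=cv2.resize(im[161:241,270:360],None,fx=7,fy=7,interpolation=cv2.INTER_CUBIC)
def dr(P,col):
    q=proj("wrist",P,s); q=((q-[270,161]+.5)*7-.5).astype(int)
    cv2.polylines(big,[q],True,col,1)
t=np.linspace(0,2*np.pi,60)
dr([[*(C+22*(np.cos(a)*ex[:2]+np.sin(a)*ez[:2])),10] for a in t],(255,0,0))
r=30/np.sqrt(3)
for z in (34,10): dr([[*(C+r*(np.sin(a)*ex[:2]+np.cos(a)*ez[:2])),z] for a in np.arange(6)*np.pi/3],(0,255,0))
save(big,"w2p")
d=C-s["eef_pos"][:2];print(d@M[:2,1],d@M[:2,2])
```

```text
3.5889394341365453 -0.819496172279747
```

View pics/w2p.png

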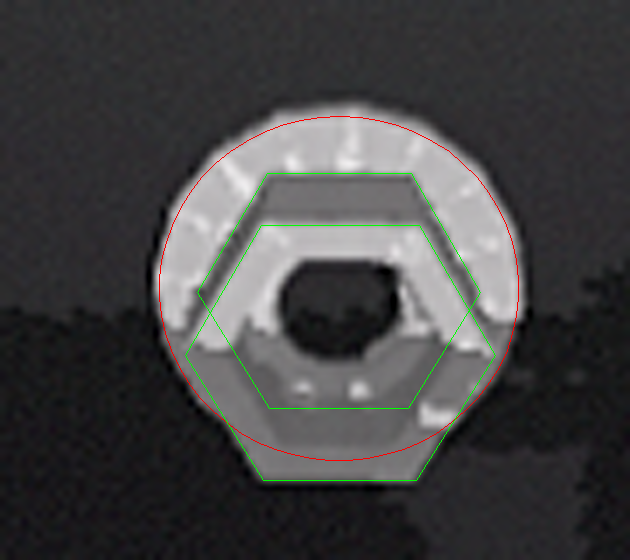

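Request:
arm_command --increments '[[[0.0,0.0036,-0.0008,0.18,0.0918],[0.0,0.0036,-0.0008,0.36,0.0918],[0.0,0.0036,-0.0008,0.524,0.0918],[0.02,0.0036,-0.0008,0.524,0.0918],[0.04,0.0036,-0.0008,0.524,0.0918],[0.05,0.0036,-0.0008,0.524,0.08],[0.05,0.0036,-0.0008,0.524,0.08],[0.05,0.0036,-0.0008,0.524,0.08]]]'

```text
clock: 4.25
eef_pos: [492.4, -292.4, 53.4]
ee_rot: [0.44, 0.555, 0.438, -0.554]
ft_force: [0.9, 0.4, -0.4]
grip_width: 80.2
```

Run:
```python
from h import *
np.set_printoptions(precision=4,suppress=True)
s=read_state();print(s)
im=camera("wrist")
save(im,"w3")
M=rot(s["ee_rot"]);d=np.array([492.0,-292.2])-s["eef_pos"][:2];print(d@M[:2,1],d@M[:2,2])
```

```text
{'clock': 4.25, 'joints': array([ 0.7758,  0.5857, -0.3689,  1.8728,  0.3033,  0.7349, -1.5662]), 'joint_velocities': array([ 0.0012, -0.0116, -0.0017, -0.0042, -0.0007, -0.0007, -0.0024]), 'tau': array([  0.0091, -53.4329,  -5.3621, -20.0207,  -0.0075,  -0.0654,
         0.0058]), 'eef_pos': array([ 492.4023, -292.4098,   53.4491]), 'ee_rot': array([ 0.4399,  0.5546,  0.4377, -0.5543]), 'ft_force': array([ 0.9173,  0.4467, -0.4164]), 'torque': array([-0.0026,  0.0276, -0.0013]), 'grip_width': 80.23596662019648}
-0.4397783794166775 -0.11169136654929977
```

View pics/w3.png

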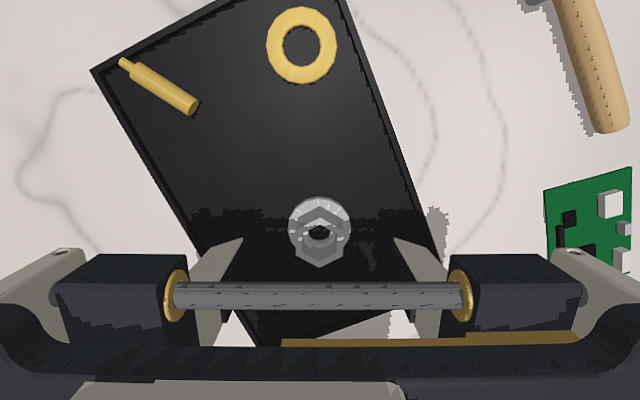

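Request:
arm_command --increments '[[[0.02,-0.0004,0,0,0.06],[0.035,-0.0004,0,0,0.05],[0.04,-0.0004,0,0,0.05],[0.04,-0.0004,0,0,0.05],[0.04,-0.0004,0,0,0.04],[0.04,-0.0004,0,0,0.03],[0.04,-0.0004,0,0,0.02],[0.04,-0.0004,0,0,0.02],[0.04,-0.0004,0,0,0.02]]]' --squeeze 25

```text
clock: 5.42
eef_pos: [492.6, -292.8, 14.2]
ee_rot: [0.44, 0.555, 0.437, -0.554]
ft_force: [-0.5, -0.4, 4.1]
grip_width: 29.5
```

Request:
arm_command --increments '[[[-0.04,0,0,0,0.02],[-0.09,0,0,0,0.02],[-0.13,0,-0.03,0,0.02],[-0.14,-0.003,-0.08,0,0.02],[-0.14,-0.006,-0.13,0,0.02],[-0.14,-0.008,-0.18,0,0.02],[-0.14,-0.01,-0.23,0,0.02],[-0.14,-0.012,-0.28,0,0.02],[-0.14,-0.015,-0.33,0,0.02],[-0.14,-0.017,-0.38,0,0.02],[-0.14,-0.0186,-0.405,0,0.02],[-0.14,-0.0186,-0.4165,0,0.02],[-0.14,-0.0186,-0.4165,0,0.02],[-0.14,-0.0186,-0.4165,0,0.02]]]'

```text
clock: 7.18
eef_pos: [569.7, 115.0, 152.9]
ee_rot: [-0.44, -0.555, -0.436, 0.555]
ft_force: [0.6, 0.6, -1.9]
grip_width: 30.0
```

Run:
```python
from h import *
np.set_printoptions(precision=4,suppress=True)
s=read_state();print(s)
im=camera("wrist");save(im,"w4")
for q,z in [("stud_tip",45),("thread_top",32),("foot",14)]:
    m=mark_of(q,"wrist");print(q,[(np.round(d["point"],1),round(d["p"],2)) for d in m[:3]])
    if m: print(atz("wrist",m[0]["point"],z,s))
```

```text
{'clock': 7.175, 'joints': array([ 0.1579,  0.48  , -0.5244,  1.7936,  0.2956,  0.9447, -2.2976]), 'joint_velocities': array([ 0.0075, -0.0027,  0.0024, -0.0006, -0.0024, -0.0011, -0.0025]), 'tau': array([ -0.8199, -51.7059,  -7.4079, -25.4553,  -0.0135,  -0.1247,
         0.0017]), 'eef_pos': array([569.7404, 115.0422, 152.8803]), 'ee_rot': array([-0.4399, -0.5548, -0.4363,  0.5553]), 'ft_force': array([ 0.6362,  0.6057, -1.9018]), 'torque': array([ 0.0539,  0.0624, -0.0191]), 'grip_width': 29.977865479627557}
stud_tip [(array([196.7, 313. ]), 0.8)]
[574.9112 119.0564  45.    ]
thread_top [(array([193.2, 316.3]), 0.65), (array([249.3, 314.5]), 0.37)]
[573.9994 116.2269  32.    ]
foot [(array([189.8, 314.4]), 0.81), (array([193.3, 189.3]), 0.32)]
[573.1577 118.3895  14.    ]
```

View pics/w4.png

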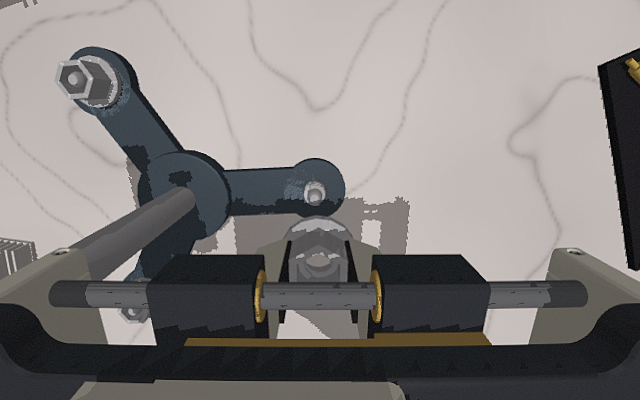

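```bash
cat > ov.py <<'E'
from h import *
import sys
def overlay(im,s,C,name,zf=14,r0=None,c0=None,f=8):
    # draw foot disc, thread top r10, pilot tip r4, shoulder r7
    q=proj("wrist",[[*C,zf+20]],s)[0]
    c0=int(q[0])-45 if c0 is None else c0; r0=int(q[1])-35 if r0 is None else r0
    big=cv2.resize(im[r0:r0+70,c0:c0+90],None,fx=f,fy=f,interpolation=cv2.INTER_CUBIC)
    raw=big.copy()
    t=np.linspace(0,2*np.pi,60)
    for rr,z,col in [(31,0,(255,0,0)),(10,18,(255,255,0)),(7,26,(0,255,0)),(4,31,(0,255,255))]:
        P=[[C[0]+rr*np.cos(a),C[1]+rr*np.sin(a),zf+z] for a in t]
        q=proj("wrist",P,s);q=((q-[c0,r0]+.5)*f-.5).astype(int);cv2.polylines(big,[q],True,col,1)
    save(big,name);save(raw,name+"r")
E
python3 - <<'E'
from ov import *
s=read_state();im=camera("wrist");np.save("w4.npy",im);overlay(im,s,(573.5,118),"w4o")
E
```

```text
(no output)
```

View pics/w4o.png

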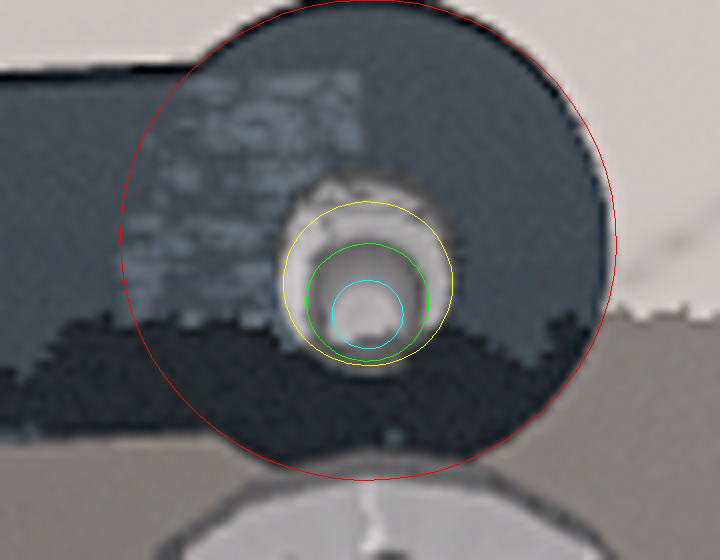

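View pics/w4or.png

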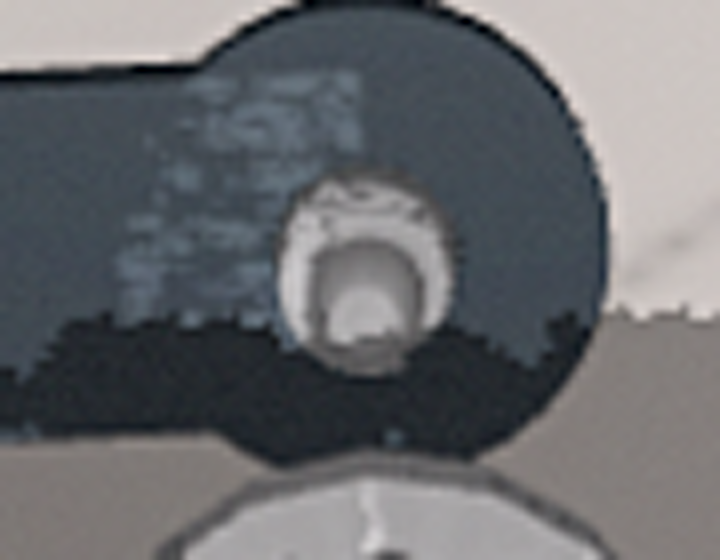

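Run:
```python
from h import *
s=read_state();im=np.load("w4.npy")
M=rot(s["ee_rot"]);T=s["eef_pos"]
def tw(x,y,z): return T+M@np.array([x,y,z])
r0,c0,f=205,270,8
big=cv2.resize(im[r0:r0+75,c0:c0+100],None,fx=f,fy=f,interpolation=cv2.INTER_CUBIC)
def dr(P,col):
    q=proj("wrist",P,s);q=((q-[c0,r0]+.5)*f-.5).astype(int);cv2.polylines(big,[q],True,col,1)
t=np.linspace(0,2*np.pi,60);r=30/np.sqrt(3)
y0=-0.0
for x,rr,col in [(10.2,22,(255,0,0)),(4.2,22,(255,128,0)),(-19.8,11,(0,255,255))]:
    dr([tw(x,y0+rr*np.cos(a),rr*np.sin(a)) for a in t],col)
for x in (4.2,-19.8): dr([tw(x,y0+r*np.cos(a),r*np.sin(a)) for a in np.arange(6)*np.pi/3],(0,255,0))
save(big,"w4n")
```

```text
(no output)
```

View pics/w4n.png

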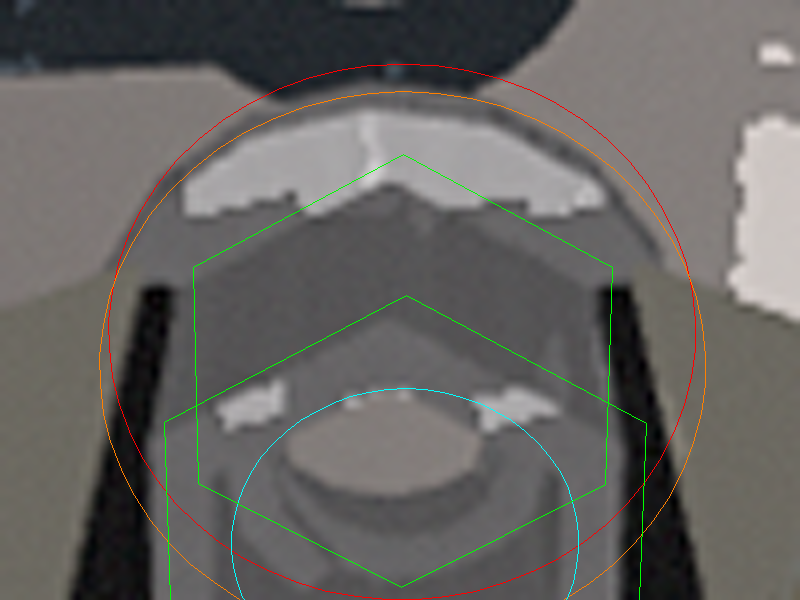

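Request:
arm_command --increments '[[[0.03,-0.012,0,0,0.02],[0.06,-0.025,0,0,0.02],[0.07,-0.025,0,0,0.02],[0.07,-0.025,0,0,0.02],[0.07,-0.025,0,0,0.02]]]'

```text
clock: 8.05
eef_pos: [547.6, 121.8, 84.4]
ee_rot: [0.44, 0.556, 0.436, -0.554]
ft_force: [-0.3, -0.0, -1.3]
grip_width: 29.7
```

Run:
```python
from ov import *
s=read_state();print(s["eef_pos"],s["ft_force"],s["clock"]);im=camera("wrist");np.save("w5.npy",im);overlay(im,s,(573.6,118.6),"w5o",f=8)
```

```text
[547.56875398 121.78254373  84.40237659] [-0.29680893 -0.02965633 -1.28256831] 8.05
```

View pics/w5o.png

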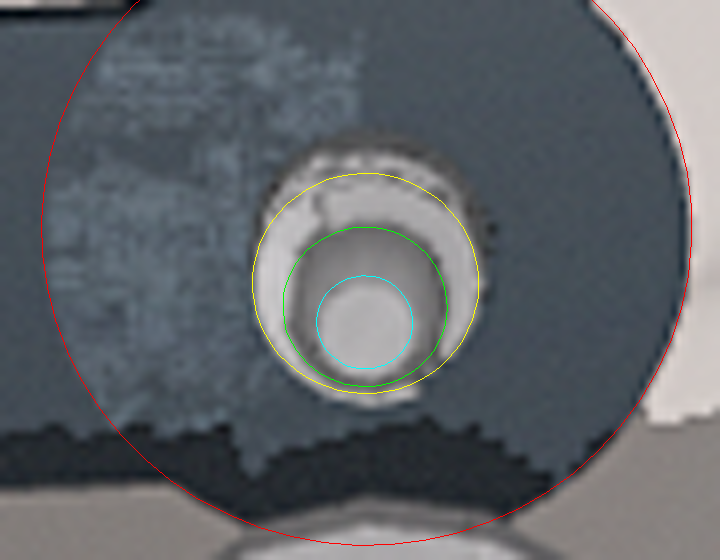

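Request:
arm_command --increments '[[[0.0,0.014,-0.0008,0,0.02],[0.0,0.0281,-0.0015,0,0.02],[0.01,0.0281,-0.0015,0,0.02],[0.02,0.0281,-0.0015,0,0.02],[0.022,0.0281,-0.0015,0,0.02],[0.022,0.0281,-0.0015,0,0.02]]]'

```text
clock: 8.85
eef_pos: [574.6, 116.9, 62.1]
ee_rot: [0.44, 0.556, 0.436, -0.554]
ft_force: [-0.7, -0.0, -0.6]
grip_width: 29.9
```

Run:
```python
from h import *
s=read_state();print(s["eef_pos"],s["ft_force"],s["clock"],s["joints"])
for c,(r,cc) in [("side",(195,316)),("scene",(235,352))]:
    im=camera(c);save(cv2.resize(im[r-45:r+30,cc-45:cc+45],None,fx=8,fy=8,interpolation=cv2.INTER_CUBIC),c+"6")
```

```text
[574.57868366 116.88872159  62.07633623] [-0.66383779 -0.02027981 -0.56755999] 8.85 [ 0.10917017  0.60926412 -0.46838258  1.83357982  0.38057688  0.7843365
 -2.36350457]
```

View pics/side6.png

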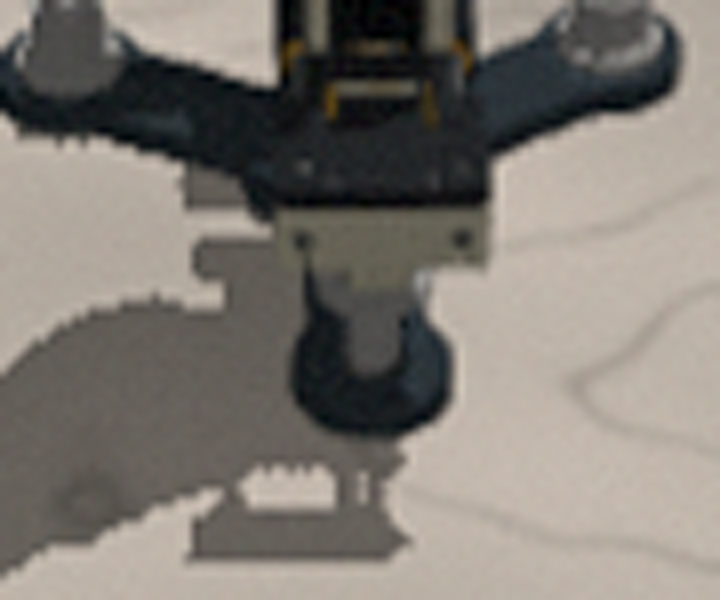

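View pics/scene6.png

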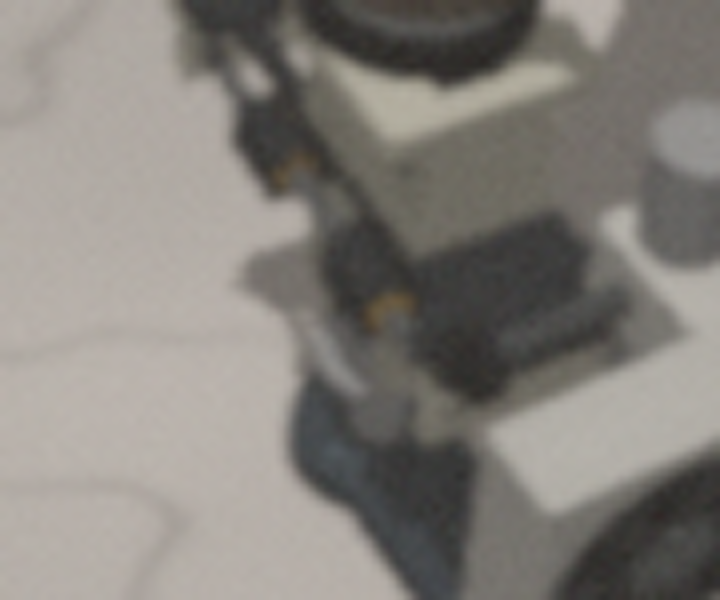

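Request:
arm_command --increments '[[[0.005,0,0,0,0.02],[0.009,0,0,0,0.02],[0.013,0,0,0,0.02],[0.017,0,0,0,0.02],[0.017,0,0,0,0.02],[0.017,0,0,0,0.02]]]' --squeeze 25

```text
clock: 9.7
eef_pos: [575.4, 116.9, 45.8]
ee_rot: [0.44, 0.556, 0.436, -0.554]
ft_force: [-0.6, -0.4, -2.3]
grip_width: 29.7
```

Run:
```python
from h import *
np.set_printoptions(precision=3,suppress=True)
s=read_state();M=rot(s["ee_rot"]);print(s["eef_pos"],s["ft_force"],s["torque"],"tool f",M.T@s["ft_force"])
```

```text
[575.412 116.942  45.786] [-0.613 -0.429 -2.317] [0.076 0.006 0.005] tool f [ 2.314 -0.512  0.556]
```

Request:
arm_command --increments '[[[0.002,0,0,0,0.02],[0.004,0,0,0,0.02],[0.006,0,0,0,0.02],[0.006,0,0,0,0.02]]]'

```text
clock: 10.2
eef_pos: [575.2, 116.9, 39.5]
ee_rot: [0.44, 0.556, 0.436, -0.554]
ft_force: [-1.5, 0.3, -1.4]
grip_width: 30.0
```

```bash
cat > st.py <<'E'
from h import *
np.set_printoptions(precision=3,suppress=True)
s=read_state();M=rot(s["ee_rot"]);print(s["eef_pos"],s["ft_force"],s["torque"],"tool f",M.T@s["ft_force"],"j7",s["joints"][6],"yaw",np.degrees(np.arctan2(M[1,1],M[0,1])), "tilt",M[2], s["grip_width"])
E
python3 st.py
```

```text
[575.243 116.88   39.532] [-1.53   0.321 -1.428] [ 0.1    0.135 -0.013] tool f [ 1.418 -1.572  0.04 ] j7 -2.3802959265008767 yaw -13.392649977223067 tilt [-1.     0.006  0.001] 30.01767721335225
```

Request:
arm_command --increments '[[[0.001,0,0,0,0.02],[0.002,0,0,0,0.02],[0.003,0,0,0,0.02],[0.003,0,0,0,0.02]]]'

```text
clock: 10.7
eef_pos: [575.2, 116.9, 36.4]
ee_rot: [0.44, 0.556, 0.436, -0.554]
ft_force: [-0.5, -0.0, -2.2]
grip_width: 29.8
```

```bash
python3 st.py
```

```text
[575.196 116.9    36.411] [-0.54  -0.036 -2.195] [0.062 0.101 0.026] tool f [ 2.192 -0.53   0.157] j7 -2.3824308602285305 yaw -13.38450360446323 tilt [-1.     0.006  0.001] 29.826055147078893
```

Request:
arm_command --increments '[[[0.0005,0,0,0,0.02],[0.001,0,0,0,0.02],[0.0015,0,0,0,0.02],[0.002,0,0,0,0.02],[0.002,0,0,0,0.02]]]'

```text
clock: 11.32
eef_pos: [575.2, 116.9, 34.4]
ee_rot: [0.44, 0.556, 0.436, -0.554]
ft_force: [-0.7, -0.2, -1.7]
grip_width: 29.8
```

```bash
python3 st.py
```

```text
[575.204 116.892  34.359] [-0.693 -0.249 -1.72 ] [0.06  0.204 0.057] tool f [ 1.717 -0.627  0.4  ] j7 -2.383954259206491 yaw -13.386432215956793 tilt [-1.     0.006  0.001] 29.781752837681836
```

Request:
arm_command --increments '[[[0.0005,0,0,0,0.02],[0.001,0,0,0,0.02],[0.0015,0,0,0,0.02],[0.0015,0,0,0,0.02]]]'

```text
clock: 11.82
eef_pos: [575.2, 116.9, 32.8]
ee_rot: [0.44, 0.556, 0.436, -0.554]
ft_force: [0.2, -0.1, -1.4]
grip_width: 29.9
```

```bash
python3 st.py
```

```text
[575.194 116.879  32.808] [ 0.204 -0.076 -1.407] [0.082 0.132 0.035] tool f [1.408 0.208 0.025] j7 -2.385109193861816 yaw -13.387082912108704 tilt [-1.     0.006  0.001] 29.87160099860848
```

Request:
arm_command --increments '[[[0.0005,0,0,0,0.02],[0.001,0,0,0,0.02],[0.0015,0,0,0,0.02],[0.0015,0,0,0,0.02]]]'

```text
clock: 12.32
eef_pos: [575.3, 116.9, 32.4]
ee_rot: [0.441, 0.556, 0.436, -0.554]
ft_force: [-4.3, -0.9, 8.6]
grip_width: 29.8
```

```bash
python3 st.py
```

```text
[575.312 116.91   32.408] [-4.312 -0.88   8.607] [-0.276  0.988 -0.052] tool f [-8.63  -3.935  1.871] j7 -2.386199291618481 yaw -13.382296987601972 tilt [-1.     0.007  0.002] 29.846904627667858
```

Request:
arm_command --increments '[[[0.0005,-0.0003,0,-0.09,0.02],[0.0003,-0.0003,0,-0.18,0.02],[0.0001,-0.0003,0,-0.27,0.02],[-0.0001,-0.0003,0,-0.35,0.02],[-0.0001,-0.0003,0,-0.35,0.02]]]'

```text
clock: 12.95
eef_pos: [574.9, 117.4, 33.0]
ee_rot: [0.53, 0.471, 0.526, -0.469]
ft_force: [-3.2, 0.2, 4.8]
grip_width: 29.7
```

```bash
python3 st.py
```

```text
[574.862 117.355  33.044] [-3.246  0.163  4.767] [ 0.064  0.804 -0.008] tool f [-4.786 -3.18  -0.522] j7 -2.0948082779630437 yaw 6.676303679076449 tilt [-1.     0.005  0.004] 29.650675669919934
```

Request:
arm_command --increments '[[[0.0004,-0.0004,0,-0.09,0.02],[0.0001,-0.0004,0,-0.18,0.02],[-0.0001,-0.0004,0,-0.27,0.02],[-0.0004,-0.0004,0,-0.36,0.02],[-0.0004,-0.0004,0,-0.36,0.02]]]'

```text
clock: 13.58
eef_pos: [574.8, 117.8, 33.7]
ee_rot: [0.606, 0.369, 0.601, -0.368]
ft_force: [-0.9, 1.3, 1.8]
grip_width: 29.8
```

```bash
python3 st.py
```

```text
[574.763 117.766  33.745] [-0.934  1.277  1.786] [ 0.159  0.355 -0.022] tool f [-1.795 -0.238 -1.554] j7 -1.7932865339448165 yaw 27.23670974406212 tilt [-1.     0.005  0.005] 29.75959669977965
```

Request:
arm_command --increments '[[[0.0006,0,-0.0001,-0.09,0.02],[0.0004,0,-0.0002,-0.18,0.02],[0.0001,0,-0.0002,-0.27,0.02],[-0.0002,0,-0.0002,-0.36,0.02],[-0.0002,0,-0.0002,-0.36,0.02]]]'

```text
clock: 14.2
eef_pos: [574.9, 118.2, 34.4]
ee_rot: [0.662, 0.255, 0.657, -0.255]
ft_force: [-2.9, 0.8, 5.7]
grip_width: 30.0
```

```bash
python3 st.py
```

```text
[574.879 118.186  34.384] [-2.899  0.773  5.659] [0.088 0.494 0.011] tool f [-5.679 -1.361 -2.629] j7 -1.490350200818394 yaw 47.70730184420102 tilt [-1.     0.003  0.006] 30.00479048870774
```

Request:
arm_command --increments '[[[0.0004,-0.0002,-0.0002,-0.09,0.02],[0.0001,-0.0002,-0.0002,-0.18,0.02],[-0.0001,-0.0002,-0.0002,-0.27,0.02],[-0.0004,-0.0002,-0.0002,-0.36,0.02],[-0.0004,-0.0002,-0.0002,-0.36,0.02]]]'

```text
clock: 14.82
eef_pos: [574.5, 118.7, 35.1]
ee_rot: [0.697, 0.134, 0.692, -0.134]
ft_force: [-4.1, 1.8, 6.6]
grip_width: 29.6
```

```bash
python3 st.py
```

```text
[574.537 118.677  35.067] [-4.138  1.799  6.6  ] [ 0.199  0.611 -0.053] tool f [-6.63   0.138 -4.466] j7 -1.184753510159142 yaw 68.14423137087275 tilt [-1.     0.001  0.007] 29.64812518266434
```

Request:
arm_command --increments '[[[0.0004,0,-0.0004,-0.09,0.02],[0.0001,0.0001,-0.0005,-0.18,0.02],[-0.0001,0.0001,-0.0005,-0.27,0.02],[-0.0004,0.0001,-0.0005,-0.36,0.02],[-0.0004,0.0001,-0.0005,-0.36,0.02]]]'

```text
clock: 15.45
eef_pos: [574.0, 119.0, 35.7]
ee_rot: [0.709, 0.009, 0.705, -0.009]
ft_force: [-4.3, -0.2, 5.1]
grip_width: 30.0
```

```bash
python3 st.py
```

```text
[574.036 119.035  35.658] [-4.295 -0.192  5.108] [0.017 0.556 0.004] tool f [-5.135 -0.305 -4.255] j7 -0.8763799775466434 yaw 88.557090956175 tilt [-1.    -0.001  0.007] 29.952274723883704
```

Request:
arm_command --increments '[[[0.0004,0,-0.0004,-0.09,0.02],[0.0001,0,-0.0006,-0.18,0.02],[0,0,-0.0006,-0.26,0.02],[0,0,-0.0006,-0.26,0.02]]]'

```text
clock: 15.95
eef_pos: [573.5, 119.3, 36.0]
ee_rot: [0.705, -0.082, 0.7, 0.081]
ft_force: [-1.8, 0.8, 6.5]
grip_width: 29.5
```

```bash
python3 st.py
```

```text
[573.533 119.319  35.992] [-1.796  0.769  6.466] [ 0.069  0.53  -0.019] tool f [-6.478  1.146 -1.532] j7 -0.6525919271012174 yaw 103.23958765014025 tilt [-1.    -0.002  0.006] 29.504625483671298
```

Request:
arm_command --increments '[[[0.0003,0,-0.0003,-0.08,0.02],[0.0001,0,-0.0004,-0.16,0.02],[-0.0001,0,-0.0005,-0.24,0.02],[-0.0001,0,-0.0005,-0.24,0.02]]]'

```text
clock: 16.45
eef_pos: [573.1, 119.4, 36.3]
ee_rot: [0.69, -0.164, 0.686, 0.163]
ft_force: [-3.2, 0.6, 4.9]
grip_width: 29.6
```

```bash
python3 st.py
```

```text
[573.057 119.366  36.329] [-3.155  0.615  4.861] [ 0.052  0.551 -0.086] tool f [-4.881  1.953 -2.512] j7 -0.4440251109453062 yaw 116.77607297521833 tilt [-1.    -0.003  0.006] 29.62311373295478
```

Request:
arm_command --increments '[[[0.0003,0.0001,-0.0003,-0.08,0.02],[0.0001,0.0001,-0.0005,-0.16,0.02],[-0.0001,0.0001,-0.0006,-0.24,0.02],[-0.0001,0.0001,-0.0006,-0.24,0.02]]]'

```text
clock: 16.95
eef_pos: [572.4, 119.3, 36.3]
ee_rot: [0.666, -0.244, 0.662, 0.243]
ft_force: [-2.6, 1.9, 2.9]
grip_width: 29.6
```

```bash
python3 st.py
```

```text
[572.367 119.342  36.297] [-2.572  1.878  2.855] [ 0.211  0.391 -0.034] tool f [-2.872  3.084 -0.734] j7 -0.23402550609324962 yaw 130.30278263743585 tilt [-1.    -0.004  0.005] 29.636303093163928
```

Request:
arm_command --increments '[[[0.0004,0.0002,-0.0002,-0.07,0.02],[0.0004,0.0002,-0.0003,-0.14,0.02],[0.0004,0.0002,-0.0003,-0.14,0.02]]]'

```text
clock: 17.32
eef_pos: [572.2, 118.4, 35.3]
ee_rot: [0.648, -0.289, 0.644, 0.287]
ft_force: [1.2, -0.6, -1.9]
grip_width: 29.8
```

```bash
python3 st.py
```

```text
[572.168 118.39   35.263] [ 1.246 -0.643 -1.929] [-0.095 -0.122  0.   ] tool f [ 1.937 -1.347  0.349] j7 -0.1125136047678605 yaw 138.07550955575616 tilt [-1.    -0.005  0.003] 29.813040684705005
```

Request:
arm_command --increments '[[[0.0008,0,0,0,0.02],[0.0016,0,0,0,0.02],[0.0024,0,0,0,0.02],[0.0032,0,0,0,0.02],[0.0032,0,0,0,0.02]]]'

```text
clock: 17.95
eef_pos: [572.1, 118.4, 32.0]
ee_rot: [0.647, -0.289, 0.644, 0.287]
ft_force: [0.0, -0.9, -2.6]
grip_width: 29.9
```

```bash
python3 st.py
```

```text
[572.088 118.397  31.958] [ 0.044 -0.861 -2.575] [ 0.065 -0.117  0.004] tool f [ 2.576 -0.595 -0.619] j7 -0.115602926993581 yaw 138.06520616035766 tilt [-1.    -0.005  0.003] 29.900580421620273
```

Dropped in freely; find the lower contact.

Request:
arm_command --increments '[[[0.0005,0,0,0,0.02],[0.001,0,0,0,0.02],[0.0015,0,0,0,0.02],[0.0015,0,0,0,0.02]]]'

```text
clock: 18.45
eef_pos: [572.2, 118.4, 31.4]
ee_rot: [0.648, -0.289, 0.644, 0.287]
ft_force: [-2.8, -1.8, 7.1]
grip_width: 30.0
```

```bash
python3 st.py
```

```text
[572.236 118.417  31.428] [-2.818 -1.801  7.084] [-0.364  0.505  0.001] tool f [-7.098  0.852 -3.203] j7 -0.11700580859007567 yaw 138.0669276608998 tilt [-1.    -0.006  0.003] 30.04386580276932
```

Request:
arm_command --increments '[[[0.0002,0,0,0.14,0.02],[0.0005,-0.0001,0.0002,0.28,0.02],[0.0008,-0.0001,0.0004,0.42,0.02],[0.0011,-0.0002,0.0006,0.56,0.02],[0.0014,-0.0003,0.0008,0.7,0.02],[0.0014,-0.0003,0.0008,0.7,0.02]]]'

```text
clock: 19.2
eef_pos: [573.1, 118.9, 30.2]
ee_rot: [0.708, -0.051, 0.703, 0.049]
ft_force: [0.3, -0.2, -1.3]
grip_width: 29.3
```

```bash
python3 st.py
```

```text
[573.143 118.932  30.163] [ 0.276 -0.194 -1.309] [-0.02  -0.238 -0.014] tool f [ 1.311 -0.227  0.238] j7 -0.7399909245875633 yaw 98.0481784123943 tilt [-1.    -0.003  0.006] 29.324561572229445
```

Request:
arm_command --increments '[[[0.0003,0,0.0002,0.16,0.02],[0.0006,-0.0001,0.0005,0.32,0.02],[0.0009,-0.0002,0.0007,0.48,0.02],[0.0012,-0.0003,0.0009,0.64,0.02],[0.0015,-0.0005,0.0011,0.8,0.02],[0.0015,-0.0005,0.0011,0.8,0.02]]]'

```text
clock: 19.95
eef_pos: [574.3, 118.7, 28.7]
ee_rot: [0.672, 0.228, 0.667, -0.227]
ft_force: [-0.4, 1.0, -1.2]
grip_width: 29.6
```

```bash
python3 st.py
```

```text
[574.298 118.741  28.699] [-0.407  0.951 -1.232] [-0.079 -0.056  0.018] tool f [ 1.227  0.503 -0.911] j7 -1.4300029733461104 yaw 52.461286977042775 tilt [-1.     0.002  0.007] 29.603662257816005
```

Request:
arm_command --increments '[[[0.0003,0,0.0002,0.16,0.02],[0.0006,-0.0001,0.0004,0.32,0.02],[0.0009,-0.0002,0.0006,0.48,0.02],[0.0012,-0.0003,0.0008,0.64,0.02],[0.0015,-0.0005,0.001,0.8,0.02],[0.0018,-0.0006,0.0012,0.96,0.02],[0.002,-0.0008,0.0013,1.05,0.02],[0.002,-0.0008,0.0013,1.05,0.02]]]'

```text
clock: 20.95
eef_pos: [574.9, 117.6, 26.7]
ee_rot: [0.469, 0.532, 0.465, -0.53]
ft_force: [1.1, 0.7, -0.6]
grip_width: 29.6
```

```bash
python3 st.py
```

```text
[574.89  117.631  26.746] [ 1.146  0.728 -0.596] [ 0.051 -0.054 -0.022] tool f [ 0.602  1.039 -0.87 ] j7 -2.309198229967954 yaw -7.383485062515178 tilt [-1.     0.007  0.001] 29.555273092453593
```

Request:
arm_command --increments '[[[0,0,0,0,0.05],[0,0,0,0,0.05],[0,-0.0008,0,0,0.05],[0,-0.0015,0,-0.18,0.05],[0,-0.0015,0,-0.36,0.05],[0,-0.0015,0,-0.54,0.05],[0,-0.0015,0,-0.72,0.05],[0,-0.0015,0,-0.9,0.05],[0,-0.0015,0,-1.08,0.05],[0,-0.0015,0,-1.26,0.05],[0,-0.0015,0,-1.44,0.05],[0,-0.0015,0,-1.62,0.05],[0,-0.0015,0,-1.8,0.05],[0,-0.0015,0,-1.98,0.05],[0,-0.0015,0,-2.16,0.05],[0,-0.0015,0,-2.34,0.05],[0,-0.0015,0,-2.52,0.05],[0,-0.0015,0,-2.52,0.05]]]'

```text
clock: 23.2
eef_pos: [573.3, 117.6, 26.4]
ee_rot: [0.651, -0.283, 0.647, 0.28]
ft_force: [-0.5, 0.7, 0.5]
grip_width: 49.9
```

```bash
python3 st.py
python3 - <<'E'
from h import *
im=camera("wrist");save(im[180:340,200:440].repeat(3,0).repeat(3,1),"w7")
E
```

```text
[573.268 117.554  26.44 ] [-0.503  0.672  0.455] [ 0.046 -0.14  -0.047] tool f [-0.459  0.824  0.149] j7 -0.1418719083277408 yaw 136.89831132186248 tilt [-1.    -0.006  0.003] 49.86447880589126
```

View pics/w7.png

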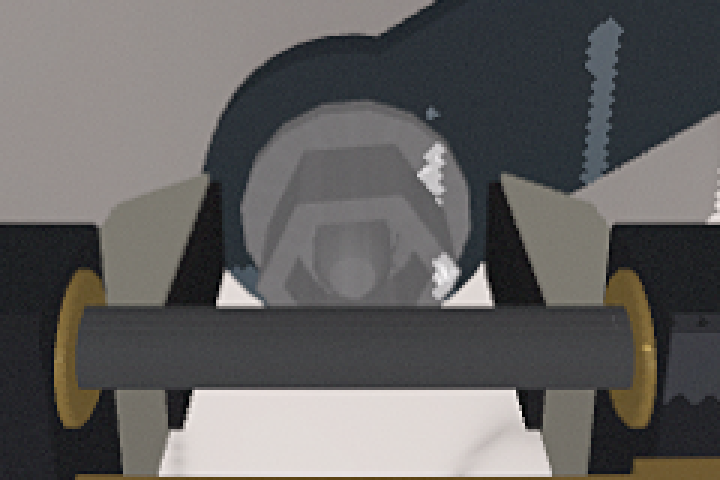

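Request:
arm_command --increments '[[[0,0,0,-0.18,0.05],[0,0,0,-0.36,0.05],[0,0,0,-0.54,0.05],[0,0,0,-0.623,0.05],[0,0,0,-0.623,0.05],[0,0,0,-0.623,0.035],[0,0,0,-0.623,0.02],[0,0,0,-0.623,0.02],[0,0,0,-0.623,0.02]]]' --squeeze 25

```text
clock: 24.38
eef_pos: [573.4, 117.8, 26.7]
ee_rot: [0.533, -0.468, 0.53, 0.464]
ft_force: [0.0, 0.1, 0.7]
grip_width: 29.7
```

```bash
python3 st.py
python3 - <<'E'
from h import *
im=camera("wrist");save(im[180:340,200:440].repeat(3,0).repeat(3,1),"w8")
E
```

```text
[573.383 117.754  26.701] [0.047 0.076 0.714] [ 0.13  -0.088  0.   ] tool f [-0.714 -0.042  0.08 ] j7 0.4240820367852512 yaw 172.4605406005905 tilt [-1.    -0.007 -0.001] 29.66118424583793
```

View pics/w8.png

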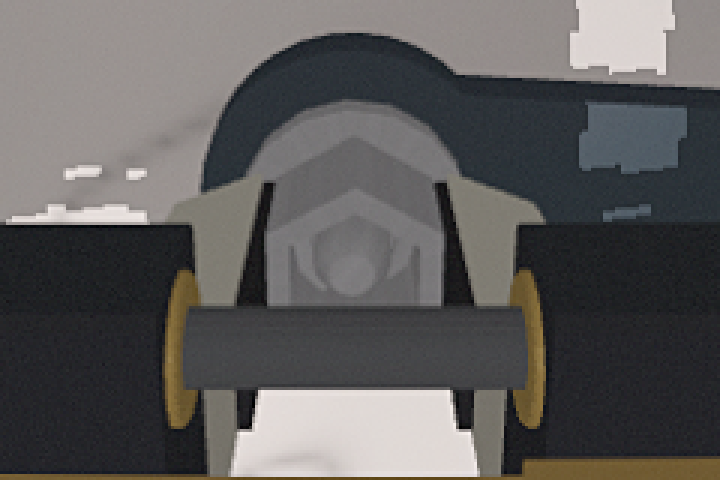

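Request:
arm_command --increments '[[[0.0003,0,0,0.16,0.02],[0.0006,0,0,0.32,0.02],[0.0009,0,0,0.48,0.02],[0.0012,0,0,0.64,0.02],[0.0015,0,0,0.8,0.02],[0.0018,0,0,0.96,0.02],[0.002,0,0,1.05,0.02],[0.002,0,0,1.05,0.02]]]'

```text
clock: 25.42
eef_pos: [573.4, 117.6, 24.7]
ee_rot: [0.696, -0.138, 0.691, 0.136]
ft_force: [-0.3, 0.1, -1.7]
grip_width: 29.5
```

```bash
python3 st.py
```

```text
[573.378 117.615  24.68 ] [-0.262  0.055 -1.737] [-0.017 -0.138  0.002] tool f [ 1.735  0.158 -0.231] j7 -0.5302913881578856 yaw 112.35142916175185 tilt [-1.    -0.005  0.005] 29.52770751127528
```

Request:
arm_command --increments '[[[0.0002,0,0,0.12,0.02],[0.0004,0,0,0.24,0.02],[0.0006,0,0,0.36,0.02],[0.0009,0,0,0.48,0.02],[0.0009,0,0,0.48,0.02]]]'

```text
clock: 26.05
eef_pos: [573.5, 118.3, 24.3]
ee_rot: [0.709, 0.03, 0.704, -0.031]
ft_force: [-0.7, 0.1, 4.6]
grip_width: 29.5
```

```bash
python3 st.py
```

```text
[573.527 118.333  24.261] [-0.701  0.075  4.631] [0.195 0.132 0.056] tool f [-4.637  0.009 -0.669] j7 -0.9524730134813337 yaw 85.03570555385409 tilt [-1.    -0.001  0.008] 29.540838960954368
```

Request:
arm_command --increments '[[[0.0001,0,0,0.12,0.02],[0.0002,0,0,0.24,0.02],[0.0003,0,0,0.36,0.02],[0.0003,0,0,0.36,0.02]]]'

```text
clock: 26.55
eef_pos: [573.8, 118.2, 24.2]
ee_rot: [0.693, 0.155, 0.687, -0.155]
ft_force: [-1.0, -0.0, 3.7]
grip_width: 30.1
```

```bash
python3 st.py;  python3 - <<'E'
from h import *
im=camera("wrist");save(im[180:340,200:440].repeat(3,0).repeat(3,1),"w9")
im=camera("side");save(cv2.resize(im[150:225,271:361],None,fx=8,fy=8,interpolation=cv2.INTER_CUBIC),"side9")
E
```

```text
[573.814 118.174  24.246] [-1.033 -0.04   3.711] [-0.148  0.052 -0.074] tool f [-3.719 -0.474 -0.885] j7 -1.2620833548861863 yaw 64.62308629477357 tilt [-1.     0.001  0.008] 30.146829482967014
```

View pics/w9.png

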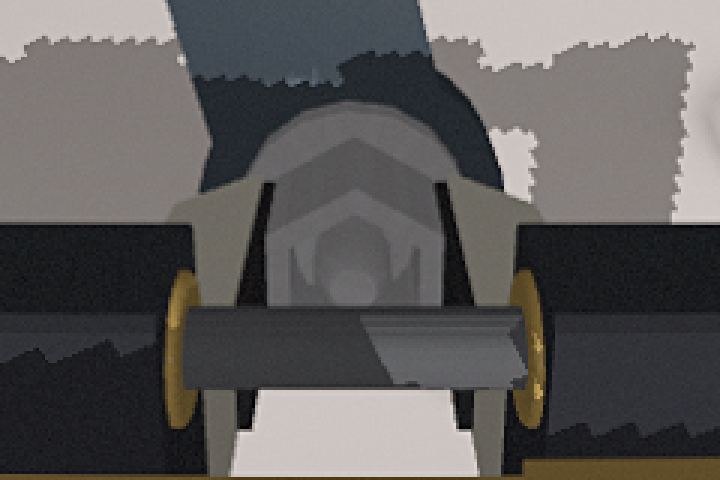

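View pics/side9.png

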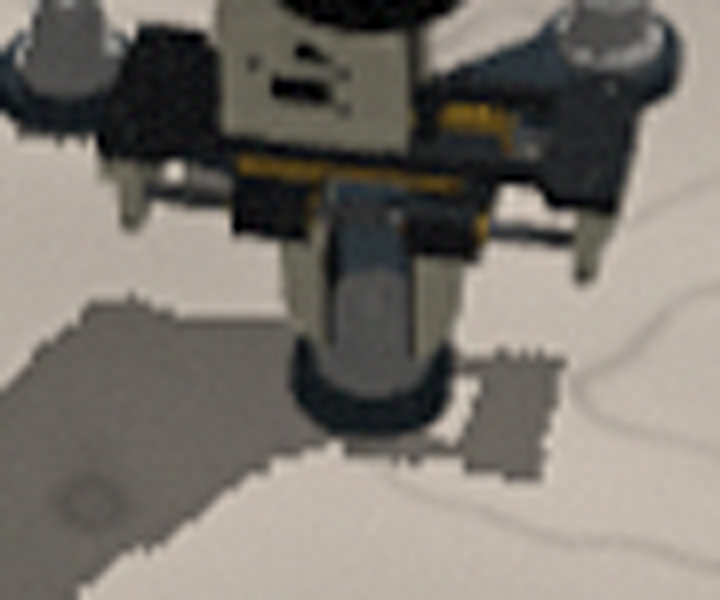

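Request:
arm_command --increments '[[[0.0002,0,0,0.1,0.02],[0.0004,0,0,0.2,0.02],[0.0006,0,0,0.3,0.02],[0.0006,0,0,0.3,0.02]]]'

```text
clock: 27.15
eef_pos: [574.1, 117.9, 24.2]
ee_rot: [0.662, 0.256, 0.656, -0.256]
ft_force: [-2.2, -1.0, 8.1]
grip_width: 29.2
```

```bash
python3 st.py
```

```text
[574.066 117.869  24.215] [-2.243 -1.018  8.069] [-0.309  0.346 -0.098] tool f [-8.084 -2.237 -0.903] j7 -1.5177060646078122 yaw 47.57651973884221 tilt [-1.     0.003  0.008] 29.171774006919772
```

Request:
arm_command --increments '[[[-0.0006,0,0,0,0.02],[-0.0006,0,0,0,0.04],[-0.0006,0,0,0,0.055],[-0.0006,0,0,0,0.055],[-0.02,0,0,0,0.055],[-0.05,0,0,0,0.055],[-0.09,0,0,0,0.055],[-0.12,-0.01,0,0,0.055],[-0.12,-0.01,0,0,0.055],[-0.12,-0.01,0,0,0.055]]]'

```text
clock: 28.4
eef_pos: [566.3, 110.6, 144.5]
ee_rot: [0.663, 0.256, 0.656, -0.256]
ft_force: [-0.0, -0.1, -0.4]
grip_width: 54.9
```

```bash
python3 st.py
python3 - <<'E'
from h import *
s=read_state();im=camera("wrist");C=np.array([573.6,118.5]);np.save("w10.npy",im)
q=proj("wrist",[[*C,40]],s)[0];c0,r0,f=int(q[0])-45,int(q[1])-35,8
big=cv2.resize(im[r0:r0+70,c0:c0+90],None,fx=f,fy=f,interpolation=cv2.INTER_CUBIC)
save(big,"w10r")
t=np.linspace(0,2*np.pi,60)
for rr,z,col in [(31,14,(255,0,0)),(22,20,(255,255,0)),(17.32,44,(0,255,0)),(4,45,(0,255,255))]:
    p=proj("wrist",[[C[0]+rr*np.cos(a),C[1]+rr*np.sin(a),z] for a in t],s);p=((p-[c0,r0]+.5)*f-.5).astype(int);cv2.polylines(big,[p],True,col,1)
save(big,"w10")
im=camera("side");save(cv2.resize(im[150:225,271:361],None,fx=8,fy=8,interpolation=cv2.INTER_CUBIC),"side10")
E
```

```text
[566.275 110.622 144.492] [-0.039 -0.148 -0.389] [-0.016 -0.043 -0.052] tool f [ 0.389 -0.137  0.067] j7 -1.3975065162951872 yaw 47.56960206066319 tilt [-1.     0.003  0.009] 54.92169702936114
```

View pics/w10.png

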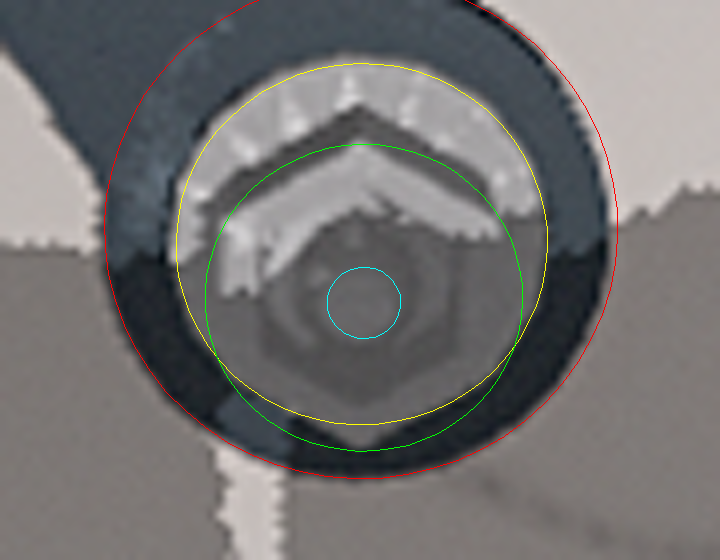

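View pics/side10.png

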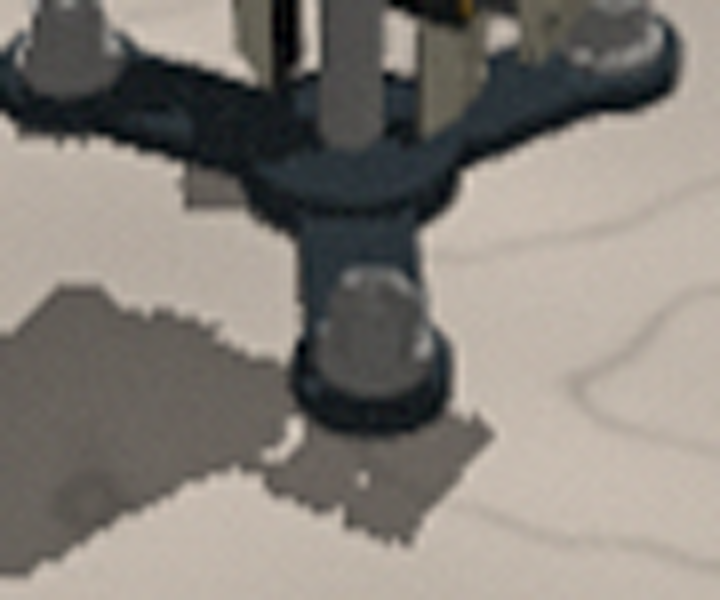

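```bash
python3 -c "
from bench import *
print(close_job())"
```

```text
the job is handed in; nothing more can be done
None
```

The nut is on the bare stud with its collar down on the foot. I handed the job in about 28 s into the 72 s allowed; no verdict is reported.

**What I did**
- **Pick-up:** I took the nut from the tray across its flats and set it over the stud.
- **Climb and drop:** I turned it anticlockwise about 150° under light pressure, with about 2–9 N on the wrist sensor. It climbed about 4 mm, then dropped in: the contact force vanished and the nut came down freely by about 5 mm.
- **Run-down:** I turned it clockwise in the thread for about 145°. I then let go, took a fresh grip half a turn round, and turned it about 125° more.
- **Release:** I opened the gripper and lifted clear.

**Last checks**
- **Seating:** Over the final ~37° of clockwise turning the tool height stayed at 24.2 mm, with 4–8 N of upward force. In free thread it would have sunk about 1.2 mm, so I took the collar to be on the foot.
- **Pictures after release:** The collar outline fits within about 1 mm of where it should be when home, and concentric with the foot. The side view shows the nut upright.
- **Other things:** The arm touches nothing. I did not measure the other items again, but the arm never went near them except over the tray.

**What I could not confirm**
- The wrist camera's calibration appears off by 1–2 mm sideways, and I corrected for this by force as I turned.
- The nut's height on the foot comes from feel and this rough overlay, not a direct measurement to under 1 mm.
- The sensor reads only about every half second, so I did not see the peak forces. The highest I saw was about 9 N.

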